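# Kick down the stand of a framed tile and hold the tile upright

### The arm

A 6-joint arm with a two-finger parallel gripper is mounted at the origin on the work surface. World frame = base frame: x ahead of the robot, y to its left, z up, the work surface at z = 0. Lengths are in m, angles in rad, forces in N, time in s.
With the tool pointing down it reaches from about 0.35 to 0.85 m from the base axis. Payload 8.1 kg.
Tool frame: the origin (TCP) lies at the very end of the fingers, on their centre line; the grasp point (between the pads) lies 19 mm behind it; z points along the fingers, y is the line along which they close (so a half turn about z gives the same grasp; the last joint's range is limited). The gripper opens to 93 mm and grips with 3 to 60 N. Pads are 15 mm wide; open, the fingers measure 128 mm over their backs; the gripper's body (75 mm by 188 mm) begins 65 mm behind the grasp point.
Start: joints at [1.2, 0.13, 1.488, -0, 1.523, -0.085], TCP at [0.169, 0.576, 0.219] pointing down, gripper open.
Joint ranges: [-2.96, 2.96], [-0.89, 2.26], [0.02, 2.5], [-1.34, 4.48], [0, 2.73], [-2.66, 2.66]. Speed limits (rad/s): [2.39, 2.39, 2.79, 3.14, 3.14, 3.14].

### API

Orientations are given as a rotation vector (axis times angle).
In Python, from plant import robot gives the robot as it stands. The module is installed in compiled form; this text tells all that it offers.
- The arm moves only by the tool play_rows, never from a script. Its argument "increments" is text: rows parted by semicolons, each of 5 numbers parted by spaces: the shift along the tool's x, y, z in mm, then the turn about the tool's z in degrees, then the closure, from -1 (fully open) to 1 (shut). In form: dx dy dz yaw claw; .... A call has 1 to 20 rows; each row is the pose to reach, as a shift and turn from the pose commanded when the call began, along the tool's axes at that moment; what a row does not reach only later rows make up. A row lasts 1/10 s, in which the tool goes at most 50 mm and 8.59 degrees, less where a joint would pass 70% of its speed; a pose out of reach is approached as far as the arm can. A call with a gripper value outside its range is refused whole. The fingers move at their own pace and stop on an object; "force" is the grip in N (left out, the last holds). Time passes only in rows, so rows that repeat a pose let the fingers close. It gives the time, the measured TCP pose, the force, the opening and the grip force at its end, in the units of the state.
- robot.read_state(): the state, without advancing time (a new reading comes with each control period).
- robot.read_camera(name): name is "scene" or "top" or "wrist"; returns the picture (400x640x3 uint8, blue, green, red); there is no depth.
- robot.calibration(name): a dict with "vertical_fov" (degrees; the focal length in pixels is half the picture's height over the tangent of half this angle, whatever the lens; pixels are square), "cx", "cy" (the principal point, pixels), "rvec" (rotation vector, rad) and "tvec" (3), from world to camera coordinates, as OpenCV has them. Camera axes: x right, y down, z forward; pixel columns grow to the right and rows downward; lengths in m; the calibration is good to about 2 mm. A picture is of the moment at which its call begins: read the wrist's pose just before it. calibration takes no time and is no camera call; for the wrist camera it gives the pose at the moment of the call.
- robot.close_job(): hands the job in; it is judged then, once.
Trained networks look in the newest picture that a camera, given by its name, has taken for a name from the list of things; names that differ only in an ending like _2 or _b are one class to them, and where a whole thing is asked for, a point or a joint stands for the part that bears it (a point fixed in the world has none). Each returns a list of dicts, best first, with "conf" (0 to 1); they miss things now and then, are a little off and sometimes report something else, mostly with a low value. They report only what shows in the picture. A call takes as long as a camera call.
- robot.recognise(camera, query): "centre" ([x, y, z] in m, in world coordinates, good to about 4 mm: the middle of the surface that is visible of it).
- robot.regions_of(camera, query): "pixels" (400x640 bool, what is visible of it).
- robot.landmark_of(camera, query): "centre" ([x, y, z] in m, in world coordinates, good to about 4 mm: a listed point, or the origin of a listed thing).
The state is a dict: "t": time; "q": joint angles; "dq": joint speeds; "joint_torque": joint torques, N m; "tool_pos": TCP position; "orientation": TCP orientation; "force": force on the tool from outside, world axes, zero at the start; "wrist_torque": the same for the moment, N m; "opening": finger opening in m; "gripper_force": force on a finger pad.
Only numpy, scipy, OpenCV 4.12 (cv2) and the standard library are available. Lean on these libraries where they do the work, as an engineer would, in place of code of your own. Each camera call takes 0.05 s, during which the arm holds its last target. There are 200 camera calls.

### The job

Get the framed tile ready for display. While the frame still leans forward, swing the kickstand at its side backwards, over its centre, so that it drops fully down behind the frame; then raise the frame until it stands upright and keep hold of it. Finish while the gripper is still holding the frame upright and still, because its sprung hinge tips it forward again if it is let go, and leave the other goods on the table where they are.

Things in the scene. Friction and masses are not known exactly. Their poses are not given: they have to be found in the camera images.
- plinth: Fixed brown wooden plinth, 120 mm (x) by 190 mm (y) by 22 mm tall, with two small steel hinge cheeks (to 40 mm high) at y = +-88 mm. Origin: centre of its underside, on the table. Its x axis points from the front (patterned side, towards the robot) to the back; z is up. The frame's hinge line runs along its y axis, 30 mm above the origin.
- frame (a joint): Lean of the frame about the hinge line, rad: 0 = exactly upright, positive = top leaning forward (plinth's -x). It starts at its forward stop, 0.5, and can go to -0.2 (leaning back). A spring (0.35 N m) and its weight (frame 0.45 to 0.8 kg) push it forward, so it does not stay up by itself; raising it by the top edge takes 2 to 5 N.
- frame_top (a point): Centre of the top edge of the framed tile, mid-thickness, 190 mm from the hinge line. The frame is dark wood, 160 mm wide (y), 18 mm thick (x), holding a blue, green and yellow patterned tile; its top rail is 22 mm deep and can be pinched here across its thickness. z points from the hinge line to this point (along the frame), x to the back.
- kickstand (a joint): Swing of the leg about its hub, rad, against the frame: 0 (start) = stowed, pointing up beside the frame, 0.25 rad forward of the frame's z; grows as it swings backwards (frame's +x) and down; 2.70 = fully down at its stop behind the frame. Its foot is weighted: forward of vertical (0.75 with the frame at its forward stop) it falls back to 0, past it it drops to 2.70 by itself. Takes 1 N.
- kickstand_hub (a point): Pivot of the kickstand: steel hub 26 mm across, on a stub at the frame's left (+y) side, at x = 0, y = 115 mm, z = 70 mm from the middle of the hinge line, along the frame's axes (so the leg's middle plane is 35 mm outside the frame's edge). Swing axis: the frame's y.
- kickstand_tip (a point): Free end of the kickstand, 123 mm from the hub. The leg is a dark steel bar 8 mm thick (in the swing plane) and 14 mm wide (along y), its last 26 mm a red plastic foot 14 mm by 20 mm. The point's z axis points from hub to tip.
- vase_blue: Blue vase, 150 mm tall and 74 mm wide; origin under its centre. Only to be left alone; the three vases may stand in each other's places
- vase_green: Green glass vase, 150 mm tall and 74 mm wide; origin under its centre. Only to be left alone; the three vases may stand in each other's places
- vase_amber: Amber glass vase, 150 mm tall and 74 mm wide; origin under its centre. Only to be left alone; the three vases may stand in each other's places
- bowl: Terracotta bowl, 120 mm across, 50 mm tall; origin under its centre. To be left alone.
- cup: White cup, 76 mm across, 85 mm tall; origin under its centre. To be left alone.
- polish: White closed bottle, 56 mm across, 150 mm tall, blue cap; origin under its centre. To be left alone.
- screwdriver: Screwdriver lying on the table; origin at its underside. To be left alone.

How it is judged:
On the way:
1. the kickstand is down at its stop while the frame still leans forward (value of joint kickstand above 2.45 rad and value of joint frame above 0.3 rad), for 0.2 s.
At the end, for the whole second after the job is handed in: Through the last second: kickstand down (above 2.45 rad), frame upright within 0.09 rad (5 degrees) and slower than 0.15 rad/s, fingers bearing on the framed tile with more than 0.8 N; the goods around stand where they were (within 30 mm), so nothing else carries it (value of joint kickstand above 2.45 rad and value of joint frame between -0.09 and 0.09 rad and velocity of joint frame between -0.15 and 0.15 rad/s and (contact force between the fingers and frame_c0 above 0.8 N or contact force between the fingers and frame_c1 above 0.8 N or contact force between the fingers and frame_c2 above 0.8 N or contact force between the fingers and frame_c3 above 0.8 N or contact force between the fingers and frame_c4 above 0.8 N)); the arm keeps its last pose, push and grip.
It fails at once if one of the goods around the stand is moved by more than 30 mm or knocked over (distance of any of vase_blue, vase_green, vase_amber, bowl, cup, polish, screwdriver from where it was at the start of the episode above 0.03 m or angle between any of vase_blue, vase_green, vase_amber, bowl, cup, polish's own z axis and vertical above 0.5 rad).
It also fails if it takes over 45 s, if anything falls off the work surface, if the arm or the gripper's body presses on something with over 40 N, if the wrist force passes 120 N, or if a joint passes its speed limit or range.

## Working session

There is one attempt and no reset: what is moved stays moved. The work goes in short steps, Python scripts to look and compute and a tool call to move; the robot and the scene stay as the last step left them, time stands still between calls to the robot, and variables do not carry over. Pictures are saved under pics/ and viewed, at most 10 in all, crops included, and the job is handed in when it is done.

Besides the shell and the picture viewer there is one more tool, called after "Call:" as a command line: name --argument value ..., lists and objects as JSON in quotes. play_rows: Moves the arm, as the interface text tells. Its arguments: {"type":"object","properties":{"increments":{"type":"string"},"force":{"type":"number"}},"required":["increments"]}

```bash
mkdir -p pics
cat > look.py <<'E'
from plant import robot
import cv2, numpy as np
def snap(c,f):
    im=robot.read_camera(c); cv2.imwrite('pics/'+f,im); return im
E
python3 - <<'E'
from look import *
s=robot.read_state(); print(s['t'],s['tool_pos'],s['orientation'],s['opening'])
a=snap('scene','scene0.png'); b=snap('top','top0.png')
for c in ('scene','top'):
    for n in ['plinth','frame_top','kickstand_hub','kickstand_tip','vase_blue','vase_green','vase_amber','bowl','cup','polish','screwdriver']:
        r=robot.landmark_of(c,n)
        print(c,n,[(np.round(d['centre'],3).tolist(),round(d['conf'],2)) for d in r[:2]])
print(robot.read_state()['t'])
E
```

```text
0.0 [0.16894294 0.57515331 0.21761218] [-4.47344364e-01 -3.10917742e+00  2.71356828e-03] 0.09298030004353612
scene plinth [([0.599, 0.029, 0.002], 0.88)]
scene frame_top [([0.515, -0.008, 0.198], 0.84)]
scene kickstand_hub [([0.526, 0.116, 0.087], 0.75)]
scene kickstand_tip [([0.448, 0.089, 0.183], 0.6)]
scene vase_blue [([0.561, -0.432, 0.001], 0.59)]
scene vase_green [([0.283, 0.35, 0.001], 0.65)]
scene vase_amber [([0.6, 0.027, -0.002], 0.66)]
scene bowl [([0.41, 0.433, -0.003], 0.76), ([0.525, 0.12, 0.086], 0.66)]
scene cup [([0.352, -0.459, -0.003], 0.58), ([0.6, 0.028, -0.001], 0.38)]
scene polish [([0.696, -0.327, 0.002], 0.67), ([0.517, -0.005, 0.198], 0.62)]
scene screwdriver [([0.289, -0.302, -0.002], 0.57)]
top plinth [([0.599, 0.026, 0.002], 0.94)]
top frame_top [([0.51, -0.005, 0.198], 0.92), ([0.561, -0.436, 0.0], 0.19)]
top kickstand_hub []
top kickstand_tip [([0.446, 0.087, 0.184], 0.73)]
top vase_blue [([0.561, -0.436, 0.001], 0.95)]
top vase_green [([0.286, 0.348, 0.002], 0.73)]
top vase_amber [([0.595, 0.422, 0.004], 0.8)]
top bowl [([0.408, 0.43, -0.003], 0.61)]
top cup [([0.357, -0.46, 0.001], 0.83), ([0.408, 0.43, -0.003], 0.17)]
top polish [([0.69, -0.331, 0.001], 0.72)]
top screwdriver [([0.298, -0.299, 0.0], 0.79), ([0.408, 0.43, -0.001], 0.75)]
1.2
```

View pics/scene0.png

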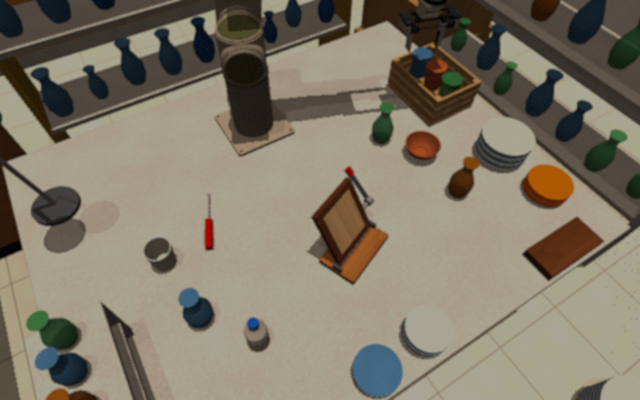

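View pics/top0.png

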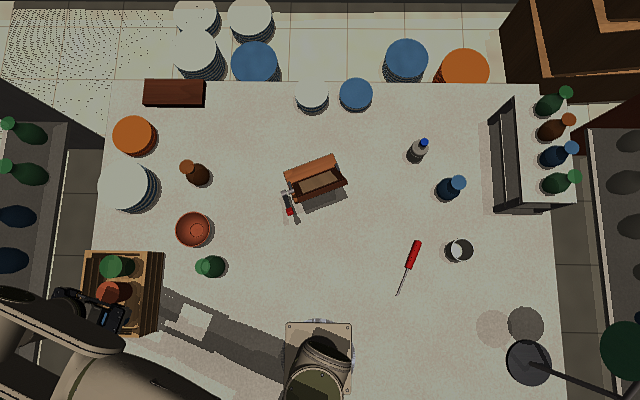

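The overview pictures show the frame leaning towards the robot at about (345,230) in scene and (318,180) in top. The red foot of the kickstand is at (350,172) in scene and (290,212) in top, and the other goods stay clear of the route. The plinth yaw comes out at about 20°. I'll move the closed fingers to a spot in front of the foot.

Call:
play_rows --increments "-25 -30 -15 4 1; -51 -60 -30 8 1; -77 -90 -30 12 1; -103 -120 -30 16 1; -128 -150 -30 20 1; -154 -180 -30 24 1; -180 -210 -30 28 1; -205 -240 -30 32 1; -231 -270 -30 36 1; -256 -300 -30 40 1; -282 -330 -30 44 1; -308 -360 -30 48 1; -333 -390 -30 52 1; -359 -420 -30 53.6 1; -359 -420 -30 53.6 1; -359 -420 -30 53.6 1" --force 20

```text
t: 2.8
tool_pos: [0.3952, 0.071, 0.2486]
orientation: [-1.804, -2.571, -0.0]
force: [0.4, 0.2, 0.3]
opening: 0.0005
gripper_force: 0.0
```

Run:
```python
from look import *
from scipy.spatial.transform import Rotation as R
s=robot.read_state(); print(s['t'],s['tool_pos'],s['opening'],s['q'])
M=R.from_rotvec(s['orientation']).as_matrix(); print(M.round(3))
im=snap('wrist','w1.png')
for n in ['plinth','frame_top','kickstand_hub','kickstand_tip']:
    for c in ['wrist']:
        r=robot.landmark_of(c,n); print(n,[(np.round(d['centre'],3).tolist(),round(d['conf'],2)) for d in r[:2]])
        if r: print('   tool shift mm',(M.T@(np.array(r[0]['centre'])-s['tool_pos'])*1000).round())
```

```text
2.8 [0.39519785 0.07098301 0.24864414] 0.0005091660359752248 [ 4.94849688e-02 -4.42071375e-01  1.94803335e+00  3.92239051e-04
  1.63588877e+00 -2.97615480e-01]
[[-0.34  0.94 -0.  ]
 [ 0.94  0.34  0.  ]
 [ 0.   -0.   -1.  ]]
plinth [([0.602, 0.023, -0.002], 0.69)]
   tool shift mm [-116.  179.  251.]
frame_top [([0.292, -0.298, -0.005], 0.43)]
   tool shift mm [-312. -223.  254.]
kickstand_hub [([0.523, 0.113, 0.095], 0.63)]
   tool shift mm [ -4. 135. 153.]
kickstand_tip [([0.447, 0.087, 0.182], 0.8)]
   tool shift mm [-2. 54. 67.]
```

View pics/w1.png

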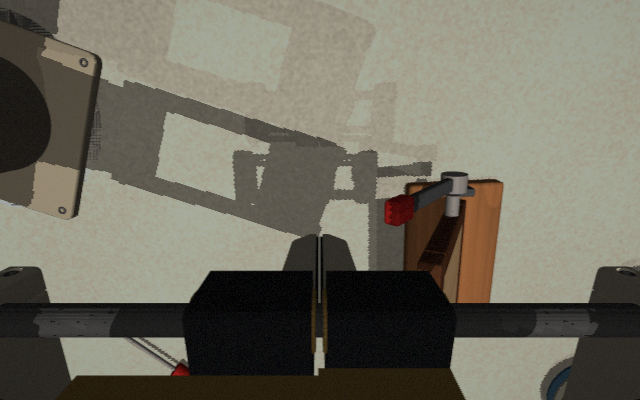

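The wrist picture shows the red foot at (398,210) and the hub at (455,180), in line with the closed fingers in tool y. I'll descend and push back past centre.

Call:
play_rows --increments "2 0 30 0 1; 2 0 60 0 1; 2 0 88 0 1; 2 0 88 0 1; 2 15 88 0 1; 2 28 88 0 1; 2 38 88 0 1; 2 48 88 0 1; 2 58 88 0 1; 2 68 88 0 1; 2 78 88 0 1; 2 88 88 0 1; 2 98 88 0 1; 2 108 88 0 1; 2 118 88 0 1; 2 128 88 0 1; 2 138 88 0 1; 2 142 88 0 1; 2 142 88 0 1; 2 142 88 0 1"

```text
t: 5.05
tool_pos: [0.5277, 0.122, 0.1605]
orientation: [-1.801, -2.574, 0.001]
force: [0.0, 0.2, -0.3]
opening: 0.0005
gripper_force: 0.0
```

Run:
```python
from look import *
s=robot.read_state(); print(s['t'],s['tool_pos'],s['force'])
im=snap('scene','s2.png'); cv2.imwrite('pics/s2c.png',cv2.resize(im[130:300,250:470],None,fx=3,fy=3))
for n in ['frame_top','kickstand_tip','kickstand_hub']:
    for c in ['scene','wrist']:
        if c=='wrist': robot.read_camera(c)
        r=robot.landmark_of(c,n); print(c,n,[(np.round(d['centre'],3).tolist(),round(d['conf'],2)) for d in r[:2]])
```

```text
5.05 [0.5277066  0.12197455 0.16048181] [ 0.02595451  0.17446547 -0.33927107]
scene frame_top [([0.515, -0.005, 0.2], 0.97)]
wrist frame_top []
scene kickstand_tip [([0.586, 0.147, 0.193], 0.53), ([0.694, -0.328, 0.002], 0.36)]
wrist kickstand_tip [([0.628, 0.166, 0.137], 0.7)]
scene kickstand_hub [([0.524, 0.118, 0.091], 0.53)]
wrist kickstand_hub [([0.522, 0.115, 0.097], 0.68)]
```

View pics/s2c.png

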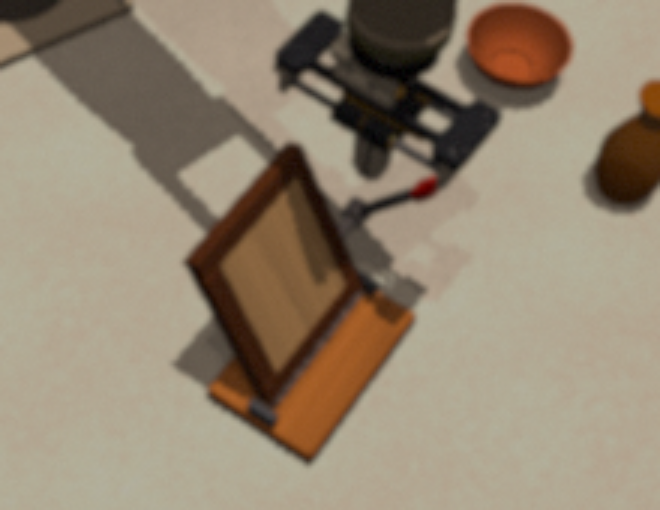

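The leg went over centre: it is seen mid-fall at (395,205), pointing back, and the frame has not moved. I'll lift, open part-way, straddle the top rail and check.

Call:
play_rows --increments "0 0 -40 0 1; 0 0 -80 0 0.5; 0 0 -105 0 -0.2; -30 -14 -105 0 -0.2; -60 -28 -105 0 -0.2; -90 -42 -105 0 -0.2; -115 -52 -105 0 -0.2; -115 -52 -105 0 -0.2; -115 -52 -85 0 -0.2; -115 -52 -60 0 -0.2; -115 -52 -40 0 -0.2; -115 -52 -20 0 -0.2; -115 -52 -20 0 -0.2"

```text
t: 6.85
tool_pos: [0.5164, -0.003, 0.1774]
orientation: [-1.798, -2.57, 0.004]
force: [-0.9, 0.8, -0.2]
opening: 0.0558
gripper_force: 0.0
```

Run:
```python
from look import *
s=robot.read_state(); print(s['t'],s['tool_pos'],s['force'],s['opening'])
im=snap('scene','s3.png'); a=cv2.resize(im[130:300,250:470],None,fx=2.35,fy=2.35)
w=snap('wrist','w3.png')
cv2.imwrite('pics/c3.png',np.hstack([a[:200*2-1][:376],cv2.resize(w,None,fx=.44,fy=.94)[:376]])[:, :800] if a.shape[0]>=376 else a)
for n in ['frame_top','kickstand_tip','kickstand_hub']:
    for c in ['scene','wrist']:
        r=robot.landmark_of(c,n); print(c,n,[(np.round(d['centre'],3).tolist(),round(d['conf'],2)) for d in r[:2]])
```

```text
6.85 [ 0.51639814 -0.0029513   0.17739695] [-0.87602941  0.76673135 -0.1716548 ] 0.05584291924236241
scene frame_top []
wrist frame_top [([0.514, -0.005, 0.196], 0.94)]
scene kickstand_tip [([0.632, 0.162, 0.05], 0.79)]
wrist kickstand_tip [([0.629, 0.164, 0.048], 0.72)]
scene kickstand_hub [([0.524, 0.122, 0.089], 0.78)]
wrist kickstand_hub [([0.525, 0.118, 0.097], 0.92)]
```

View pics/c3.png

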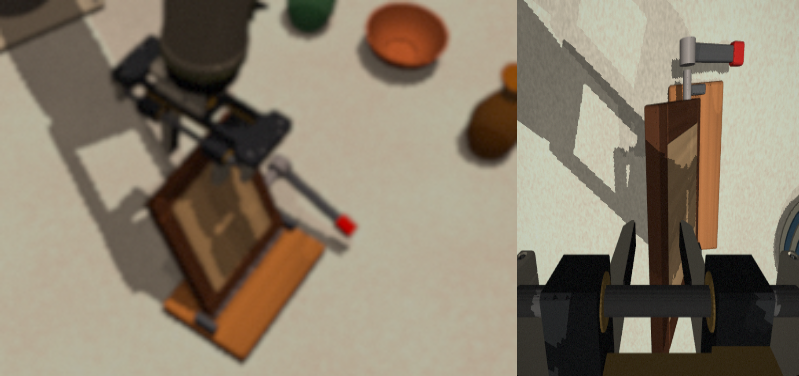

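Kickstand angle works out at about 2.67 rad, so it is at its stop. The rail (wrist crop, x about 655–695) sits between the open fingers. I'll narrow the gap, swing the frame up along its arc and close.

Call:
play_rows --increments "0 0 0 0 0.4; 0 0 0 0 0.4; 0 0 0 0 0.4; 0 8 -2 0 0.4; 0 16 -4 0 0.4; 0 24 -6 0 0.4; 0 32 -8 0 0.4; 0 40 -9 0 0.4; 0 48 -10 0 0.4; 0 56 -11 0 0.4; 0 64 -11 0 0.4; 0 72 -12 0 0.4; 0 80 -12 0 0.4; 0 86 -12 0 0.4; 0 90 -12 0 0.4; 0 91 -12 0 0.4; 0 91 -12 0 1; 0 91 -12 0 1; 0 91 -12 0 1; 0 91 -12 0 1" --force 20

```text
t: 9.25
tool_pos: [0.6035, 0.0273, 0.1925]
orientation: [-1.801, -2.573, 0.001]
force: [-2.4, -1.2, 1.2]
opening: 0.0178
gripper_force: 19.9
```

Run:
```python
from look import *
s=robot.read_state(); print(s['t'],s['tool_pos'],s['force'],s['opening'],s['gripper_force'])
im=snap('scene','s4.png'); a=cv2.resize(im[130:300,250:470],None,fx=2.35,fy=2.35)[:376]
w=snap('wrist','w4.png')
cv2.imwrite('pics/c4.png',np.hstack([a,cv2.resize(w,None,fx=.44,fy=.94)[:376]])[:, :800])
for n in ['frame_top','kickstand_tip','kickstand_hub','plinth']:
    for c in ['scene','wrist']:
        r=robot.landmark_of(c,n); print(c,n,[(np.round(d['centre'],3).tolist(),round(d['conf'],2)) for d in r[:2]])
```

```text
9.25 [0.60346623 0.02726782 0.19250124] [-2.3534424  -1.17755339  1.20334251] 0.017775524047799172 19.911817610263824
scene frame_top [([0.606, 0.029, 0.222], 0.74)]
wrist frame_top [([0.602, 0.029, 0.22], 0.68)]
scene kickstand_tip [([0.627, 0.16, 0.006], 0.53)]
wrist kickstand_tip [([0.626, 0.161, 0.003], 0.93)]
scene kickstand_hub [([0.558, 0.132, 0.096], 0.49)]
wrist kickstand_hub [([0.554, 0.126, 0.107], 0.58)]
scene plinth [([0.599, 0.031, -0.002], 0.81), ([0.297, -0.299, -0.001], 0.55)]
wrist plinth [([0.556, 0.127, 0.104], 0.34)]
```

View pics/c4.png

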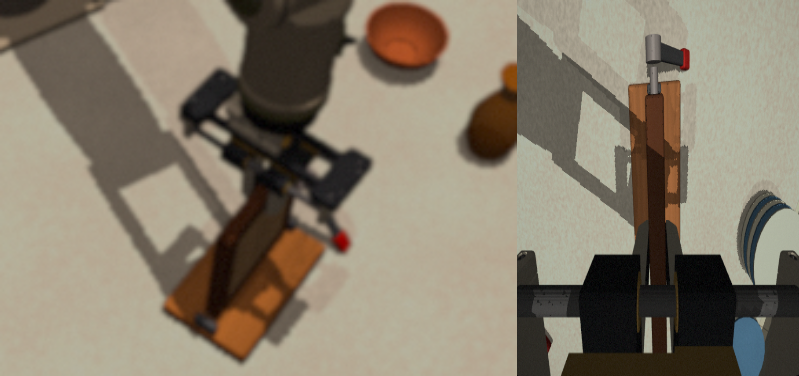

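The frame is upright and pinched flush (opening 17.8 mm, grip 20 N). Its top is within about 4 mm of the hinge plane, or about 0.02 rad, and the kickstand is at its stop. I'll let it settle briefly, then hand in.

Call:
play_rows --increments "0 -2 0 0 1; 0 -2 0 0 1; 0 -2 0 0 1; 0 -2 0 0 1; 0 -2 0 0 1; 0 -2 0 0 1; 0 -2 0 0 1; 0 -2 0 0 1; 0 -2 0 0 1; 0 -2 0 0 1"

```text
t: 10.75
tool_pos: [0.602, 0.0267, 0.1926]
orientation: [-1.801, -2.574, 0.0]
force: [-2.2, 0.8, -1.8]
opening: 0.018
gripper_force: 19.9
```

Run:
```python
from look import *
s=robot.read_state(); print(s['t'],s['tool_pos'],s['opening'],s['gripper_force'],abs(s['dq']).max() if hasattr(s['dq'],'max') else s['dq'])
print(robot.close_job())
```

```text
10.75 [0.60200916 0.02665898 0.19257357] 0.01802396936676784 19.898448586463928 0.002011046817989277
the job is handed in; nothing more can be done
None
```

I swung the kickstand over and down to its stop while the frame still leaned forward, then raised the frame upright and handed the job in at 10.75 s with the gripper holding it still at about 20 N; hand-in returned no verdict, and I didn't re-measure the other goods afterwards.

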